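# Screw the lid on the specimen transport canister

### The arm

A 6-joint arm with a two-finger parallel gripper is mounted at the origin on a cart in front of the work surface, level with it; the furniture and walls round the work are solid. World frame = base frame: x ahead of the robot, y to its left, z up, the work surface at z = 0. Lengths are in mm, angles in rad, forces in N, time in s.
With the tool pointing down it reaches from about 275 to 825 mm from the base axis. Payload 5.2 kg.
Tool frame: the origin (TCP) lies at the very end of the fingers, on their centre line; the grasp point (between the pads) lies 19 mm behind it; z points along the fingers, y is the direction in which the jaws open and shut (so a half turn about z gives the same grasp; the last joint's range is limited). The gripper opens to 93 mm and grips with 3 to 60 N. Pads are 15 mm wide; open, the fingers measure 128 mm over their backs; the gripper's body (75 mm by 188 mm) begins 65 mm behind the grasp point.
Start: joints at [-1.458, 0.259, 1.535, -0, 1.348, -0.203], TCP at [170.838, -522.799, 218.653] pointing down, gripper open.
Joint ranges: [-3.14, 3.14], [-0.91, 2.08], [0.19, 2.58], [-1.22, 4.36], [0.22, 2.71], [-3.12, 3.12]. Speed limits (rad/s): [2.57, 2.57, 3.14, 3.14, 3.14, 3.14].

### API

Orientations are given as [roll, pitch, yaw] about the fixed x, y, z axes, in that order (R = Rz(yaw) Ry(pitch) Rx(roll)).
In Python, from bench import robot gives the robot as it stands. The module is installed in compiled form; this text tells all that it offers. Calls block until the motion is done:
- robot.move_ptp(position, orientation): joint-space move of the TCP to a pose.
- robot.move_linear(position, ori=None, speed=150, f_stop=None): straight line of the TCP; ori=None keeps the orientation; speed is the mean speed in mm/s. With f_stop (N) it stops when the force on the tool has changed by that much, and returns True; else False.
- robot.move_j(angles): joint-space move.
- robot.move_gripper(opening): opening from 0.0 (shut) to 1.0 (fully open); the grip force is fixed at half the most; returns when the fingers have stopped.
- robot.sleep(seconds).
- robot.inverse_kinematics(position, orientation): joint angles nearest the present ones, or None.
- robot.get_image(name): name is "scene" or "top" or "wrist"; returns a dict with "img" (384x512x3 uint8, blue, green, red), "fovy" (degrees; the focal length in pixels is half the picture's height over the tangent of half this angle, whatever the lens; pixels are square), "cx", "cy" (the principal point, pixels), "eye" and "orientation" of the camera in the world. Camera axes: x right, y down, z forward; pixel columns grow to the right and rows downward; lengths in mm; the calibration is good to about 2 mm. The wrist camera is an equidistant fisheye: a pixel r from the principal point sees the ray r / f radians off the axis. A picture is of the moment at which its call begins. There is no depth.
A pose or a line that the arm cannot do raises robot.MotionError and nothing moves.
- robot.hand_in(): hands the job in, once; it reports no verdict.
Readings, each from a call of its own:
- robot.current_t(): time.
- robot.current_qpos(): joint angles.
- robot.current_joint_vel(): joint speeds.
- robot.current_joint_efforts(): joint torques, N m.
- robot.current_tcp_pos(): TCP position.
- robot.current_eef_rot(): TCP orientation.
- robot.current_contact_force(): force on the tool from outside, world axes, zero at the start.
- robot.current_ft_torque(): the same for the moment, N m.
- robot.current_gripper_width(): opening from 0.0 (shut) to 1.0 (fully open).
Only numpy, scipy, OpenCV 4.12 (cv2) and the standard library are available. Lean on these libraries where they do the work, as an engineer would, in place of code of your own. Each camera call takes 0.05 s, during which the arm holds its last target.

### The job

Close the specimen canister with its screw lid, which is tucked under the low wooden riser: draw the lid out by the end of its grip bar that sticks out, let go of it flat on the open desk wholly in front of the riser, then take it again and set it level on the canister's mouth. Find the thread start by turning the lid backward (counter-clockwise from above) until it drops, then screw it forward (clockwise) until it is fully home, and let go; leave the other things where they are.

Things in the scene. Friction and masses are not known exactly. Their poses are not given: they have to be found in the camera images.
- lid: Black round screw lid with a grey bar, 96 mm across its ribbed skirt, 45 mm high over all, about 0.12 kg, right way up. Origin: centre of the skirt's lower edge; z up; x along the grip bar. The flat top disc is 25 mm above the origin. Inside the skirt's lower edge are four lugs 90 degrees apart. It starts in one of the riser's two bays, bar along the bay within 4 degrees.
- lid_bar (a point): Middle of the top of the lid's grip bar, 45 mm above the lid's lower edge. The bar stands on the flat top: 84 mm long (x), 14 mm wide (y), 20 mm high. At the start its front end stands 33 to 40 mm out from under the riser's front edge; the middle is beneath the riser's board.
- canister: Grey round canister fixed to the desk, 104 mm across the foot, 99 mm high, a specimen jar inside. Origin: centre of its underside, z up, yaw arbitrary. The neck is 76 mm across, tapered at the rim; thread ridges reach 85 mm. It has four thread starts 90 degrees apart; where they lie is not told. The lid has 1.2 mm play sideways on the neck and 1.5 mm in the thread, and turns easily.
- canister_mouth (a point): Centre of the mouth at the rim, 99 mm above the canister's underside. A lid set on rests with its lower edge 9 mm below this (up to 2.5 mm higher on a stop tooth). Turned clockwise from there it meets stop teeth and does not engage; turned counter-clockwise, at most 80 degrees, it drops 7.5 mm into the starts. Set by chance over the starts it drops at once.
- canister_home (a point): Point on the axis 78.5 mm above the canister's underside, 20.5 mm below the rim: where the lid's origin is when fully home. In the thread start the lid is 4 mm higher than this; turning clockwise 52 to 72 degrees takes it down here, and 65 to 83 degrees to a hard stop. It sinks by its own weight if not held up.
- riser: Low wooden riser fixed on the desk, 130 mm deep (x), 248 mm wide (y); top 64 mm high with a 12 mm lip at the rear, underside of its board 54 mm above the desk. Upright boards 8 mm thick at y = -120, 0, +120 mm make two bays 112 mm wide without floor. Origin: centre of its outline at desk height, z up. The bays open toward its -x (front edge at x = -65 mm).
- sticky_notes: Bystander: block of yellow notes 78 x 78 x 23 mm in the riser's other bay; origin at the centre of its underside.
- thermometer: Bystander: white digital thermometer 127 mm long lying on top of the riser; origin at the centre of its underside.
- jar: Bystander: closed specimen jar, 61 mm across, 72 mm high, on the desk; origin at the centre of its underside.
- clip: Bystander: black foldback clip 39 x 32 x 22 mm on the desk; origin at the centre of its underside.
- stapler: Bystander: stapler 127 x 36 x 40 mm on the desk; origin at the centre of its underside.
Mind the look-alikes: they are no part of the job. Of the things shaped like the lid, the black one is meant.

How it is judged:
By the outcome, as a careful person would: the job done as asked, in the order asked, and still so for the second after the job is handed in, with the robot touching nothing.
It also fails if it takes over 72 s, if anything falls off the work surface, if the arm or the gripper's body presses on something with over 40 N, if the wrist force passes 120 N, or if a joint passes its speed limit or range.

## Working session

There is one attempt and no reset: what is moved stays moved. The work goes in short steps, each a Python script; the robot and the scene stay as the last script left them, time stands still between calls to the robot, and variables do not carry over. Pictures are saved under pics/ and viewed, and the job is handed in when it is done.

```bash
mkdir -p pics; ls; python3 - <<'E'
from bench import robot
import cv2
for n in ["scene","top","wrist"]:
    d=robot.get_image(n); cv2.imwrite(f"pics/a_{n}.png",d["img"])
    print(n,d["fovy"],d["cx"],d["cy"],d["eye"],d["orientation"])
print(robot.current_t(),robot.current_eef_rot(),robot.current_gripper_width())
E
```

```text
pics
scene 42.27941160661058 246.81974729012703 187.58545698264845 [-554.34969935  982.17539746 1150.76763249] [-2.21898139 -0.01464634 -2.23483523]
top 56.96010423849744 261.73243908677415 192.39966948376843 [ 370.98962149  102.29966123 1199.64952332] [-3.00058505 -0.00708245 -1.57169881]
wrist 65.70646984690485 252.3438628979798 192.09923536600397 [ 244.44505134 -499.12188379  383.57384036] [ 2.86236806e+00  8.08848537e-04 -1.25529279e+00]
0.15 [-3.14027623e+00 -2.57937592e-04  3.15809599e-01] 1.002243522259348
```

View pics/a_scene.png

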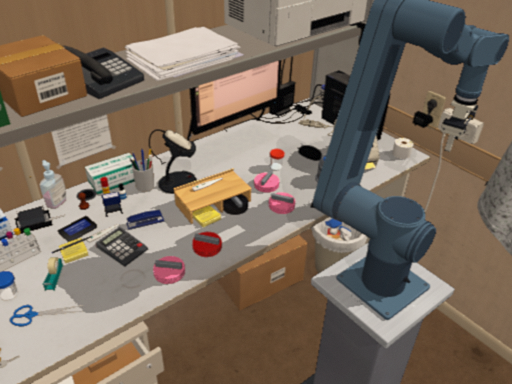

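View pics/a_top.png

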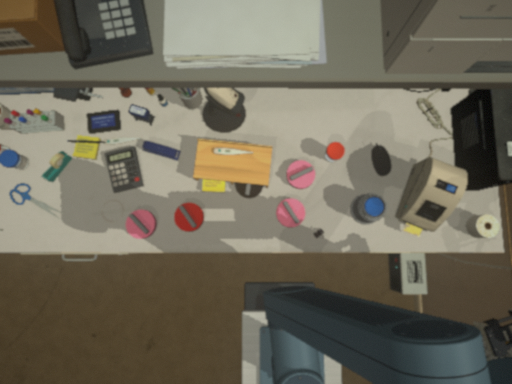

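View pics/a_wrist.png

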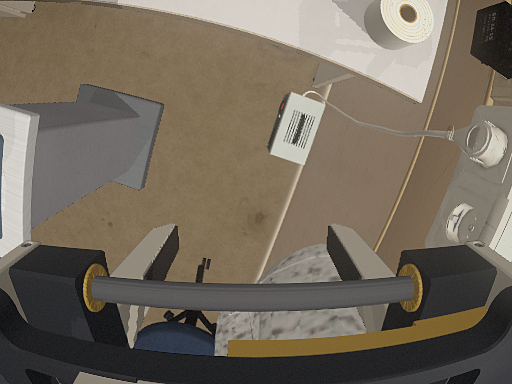

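The top view shows the riser near (233,162), with the black lid poking out at (250,190). The canister, with a blue-capped jar inside it, is near (369,208). I'll zoom in and write ray-casting helpers.

```bash
cat > h.py <<'E'
import numpy as np, cv2
from scipy.spatial.transform import Rotation as Ro
from bench import robot
def cam(n):
    d=robot.get_image(n); d["n"]=n; d["R"]=Ro.from_euler("xyz",d["orientation"]).as_matrix()
    d["f"]=192/np.tan(np.radians(d["fovy"])/2); return d
def ray(d,u,v):
    a=np.array([u-d["cx"],v-d["cy"]])/d["f"]
    if d["n"]=="wrist":
        r=np.hypot(*a); s=np.sinc(r/np.pi); c=np.array([a[0]*s,a[1]*s,np.cos(r)])
    else: c=np.array([a[0],a[1],1.])
    return d["R"]@c
def plane(d,u,v,z):
    r=ray(d,u,v); e=np.array(d["eye"]); return e+r*(z-e[2])/r[2]
def proj(d,p):
    c=d["R"].T@(np.array(p,float)-d["eye"])
    if d["n"]=="wrist":
        r=np.hypot(c[0],c[1]); t=np.arctan2(r,c[2]); k=t/max(r,1e-9)*d["f"]; return d["cx"]+c[0]*k,d["cy"]+c[1]*k
    return d["cx"]+d["f"]*c[0]/c[2],d["cy"]+d["f"]*c[1]/c[2]
def crop(d,x0,x1,y0,y1,k,name):
    cv2.imwrite("pics/"+name,cv2.resize(d["img"][y0:y1,x0:x1],None,fx=k,fy=k,interpolation=cv2.INTER_CUBIC))
E
python3 - <<'E'
from h import *
d=cam("top"); crop(d,170,300,130,235,6,"b_top.png"); crop(d,320,400,170,240,7,"b_can.png")
s=cam("scene"); crop(s,160,330,140,240,4.5,"b_sc.png")
for n,u,v,z in [("lid",250,186,45),("can",369,208,99),("rfl",194,180,64),("rfr",269,186,64),("rbr",273,147,64)]: print(n,plane(d,u,v,z))
E
```

```text
lid [556.23440202 132.7078162   45.        ]
can [ 477.96449092 -241.17667775   99.        ]
rfl [572.90674187 314.4000395   64.        ]
rfr [553.20059638  70.47245818  64.        ]
rbr [683.60570492  56.76825494  64.        ]
```

```bash
sleep 1
```

```text
(no output)
```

View pics/b_top.png

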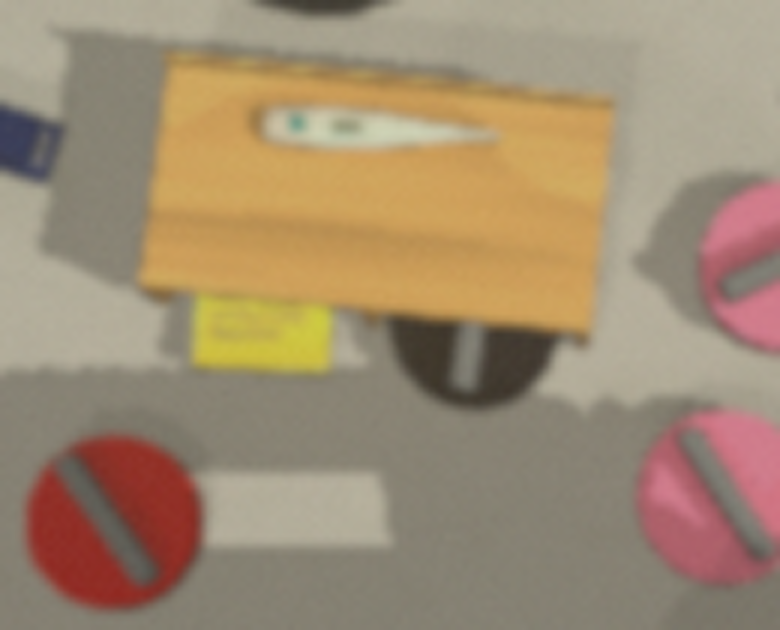

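View pics/b_can.png

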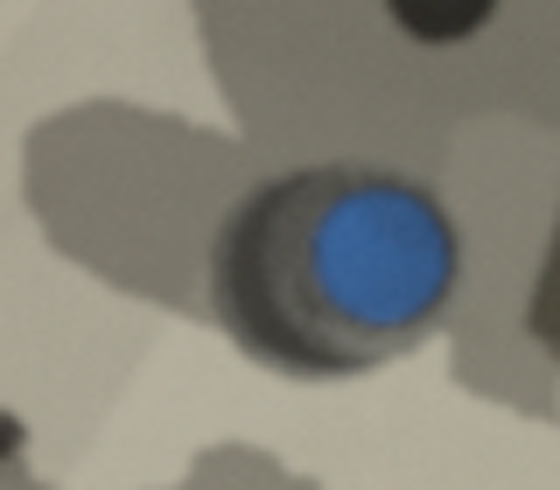

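View pics/b_sc.png

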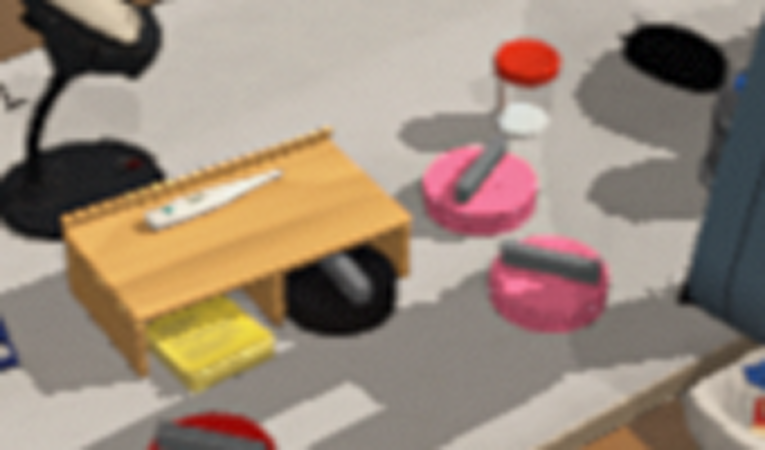

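The black lid sits in the riser's right bay. The bar's front end is near crop (465,388), which is about pixel (247.5,194.6). The canister's outline and its blue jar are clear too. Next I'll look at both from closer with the wrist camera.

```bash
python3 - <<'E'
from h import *
import math
d=cam("top")
for n,u,v,z in [("barend",247.5,194.5,45),("barEdge",248.5,185,45),("red",189,216,25),("pink",290.5,213,25),("clip",318,233,10),("deskedge",250,252,0)]: print(n,plane(d,u,v,z).round(1))
y=1.1
robot.move_ptp([478-50*math.cos(y),-241-50*math.sin(y),215],[math.pi,0,y])
w=cam("wrist"); np.save("w1.npy",w,allow_pickle=True); cv2.imwrite("pics/c_w.png",w["img"]); print(w["eye"],robot.current_t(),robot.current_qpos())
y=math.pi-0.1
robot.move_ptp([500,132,200],[math.pi,0,y])
w=cam("wrist"); np.save("w2.npy",w,allow_pickle=True); cv2.imwrite("pics/d_w.png",w["img"]); print(w["eye"],robot.current_t(),robot.current_qpos())
E
```

```text
barend [527.9 140.8  45. ]
barEdge [559.6 137.7  45. ]
red [458.7 335.1  25. ]
pink [468.5  -1.8  25. ]
clip [402.7 -94.3  10. ]
deskedge [340.  133.1   0. ]
[ 490.40861655 -218.29692853  380.6105489 ] 1.7333 [-7.69761927e-01  2.38794313e-01  1.57047585e+00 -4.46631529e-04
  1.33219402e+00 -2.96950218e-01]
[424.27638824 138.53127968 365.65105969] 3.3333 [ 4.03011466e-02  2.13510970e-01  1.64114296e+00 -3.04538271e-04
  1.28672574e+00 -1.42812872e+00]
```

```bash
sleep 1
```

```text
(no output)
```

View pics/c_w.png

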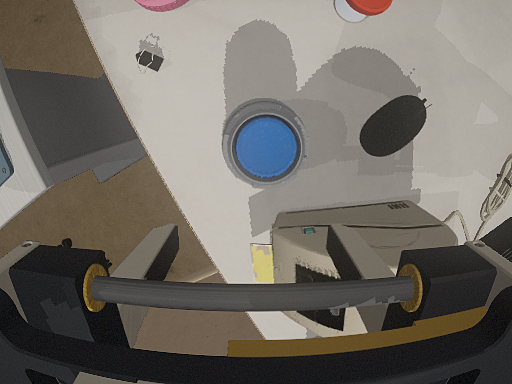

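View pics/d_w.png

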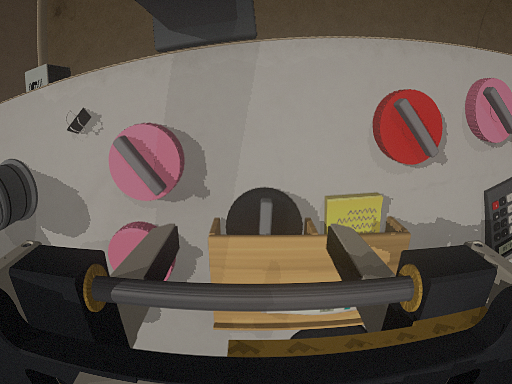

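```bash
python3 - <<'E'
from h import *
for f,x0,x1,y0,y1,k,o in [("w1",205,325,85,195,6,"e1.png"),("w2",200,330,175,260,6,"e2.png")]:
    d=np.load(f+".npy",allow_pickle=True).item(); crop(d,x0,x1,y0,y1,k,o)
E
sleep 1
```

```text
(no output)
```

View pics/e1.png

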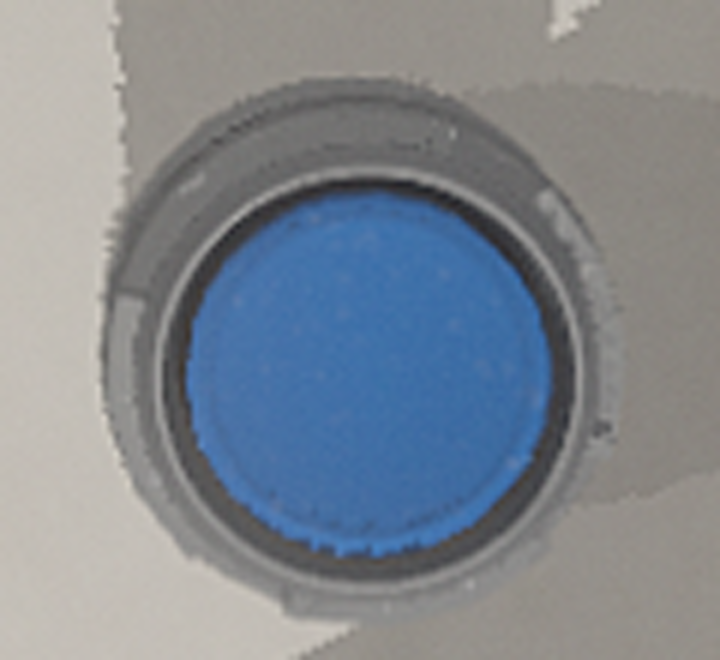

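View pics/e2.png

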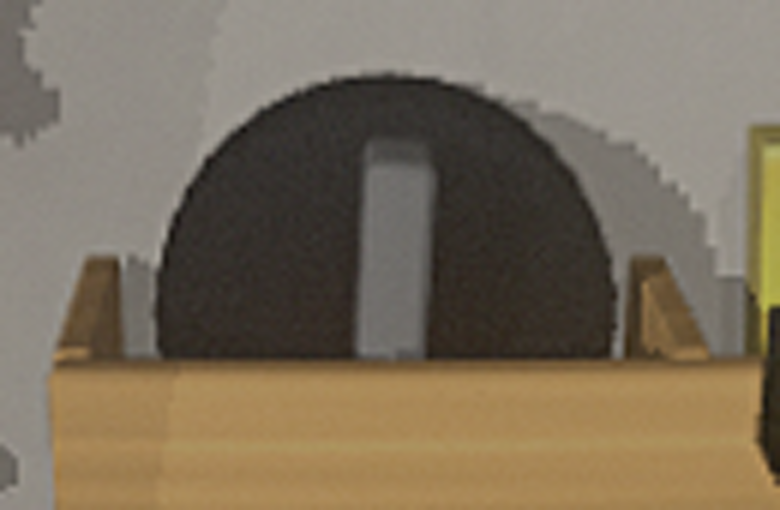

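In the wrist view the canister's bright rim ring is centred near (266.7,148.3). The bar's top front edge is at about (266.5,202.2), and the bar meets the riser edge at about (265.2,234). I'll compute positions from those.

```bash
python3 - <<'E'
from h import *
from scipy.optimize import least_squares
d=np.load("w1.npy",allow_pickle=True).item()
g=cv2.cvtColor(d["img"],cv2.COLOR_BGR2GRAY).astype(float)
c=np.array([266.6,148.2]); P=[]
for a in np.radians(np.arange(0,360,5)):
    rr=np.arange(30.5,38,.25); pts=c+rr[:,None]*[np.cos(a),np.sin(a)]
    v=cv2.remap(g.astype(np.float32),pts[:,0].astype(np.float32)[None],pts[:,1].astype(np.float32)[None],cv2.INTER_LINEAR)[0]
    # inner dark->bright edge
    k=np.argmax(np.diff(v)); P.append(plane(d,*pts[k],99)[:2])
P=np.array(P)
f=least_squares(lambda q:np.hypot(*(P-q[:2]).T)-q[2],[478,-241,34],loss="soft_l1"); print(f.x, np.abs(f.fun).mean())
# blue jar check in top
t=cam("top"); print(plane(t,320+335/7,170+270/7,50))
d=np.load("w2.npy",allow_pickle=True).item()
q=lambda x,y,z:plane(d,200+x/6,175+y/6,z).round(1)[:2]
A,B=q(399,163,45),q(391,352,45); print("bar",A,B,np.degrees(np.arctan2(*(B-A)[::-1])))
C,D=q(50,362,64),q(760,357,64); print("riser front R,L",C,D)
print("skirt front",q(390,75,0),q(390,75,25), "sides",q(157,300,25),q(612,300,25))
# riser rear in top
print("top: ",plane(t,170+465/6,130+387/6,45),plane(t,170+470/6,130+330/6,45))
TL,TR=plane(t,170+140/6,130+288/6,60),plane(t,170+588/6,130+332/6,60); print(TL,TR,np.degrees(np.arctan2(*(TL-TR)[:2][::-1]))-90)
E
```

```text
[ 485.14395688 -258.1213946    32.78394319] 0.21902175309330957
[ 480.85397788 -252.64457469   50.        ]
bar [530.1 143.6] [568.9 138.6] -7.343008117006832
riser front R,L [556.2  75.2] [569.5 208.1]
skirt front [525.1 144.1] [518.2 143.8] sides [561.3  91.6] [571.2 185.6]
top:  [527.90085612 140.82863273  45.        ] [559.57903745 138.22624122  45.        ]
[580.24926813 317.49422229  60.        ] [556.04384328  73.6147303   60.        ] -5.668133244811614
```

```bash
python3 - <<'E'
from h import *
import math
t=cam("top"); print("rim proj top",proj(t,[485.1,-258.1,99]))
o=[math.pi,0,math.pi-0.105]; robot.move_gripper(0.5)
p=[542,140.7]
robot.move_ptp(p+[90],o)
print(robot.move_linear(p+[28],speed=70,f_stop=6))
print(robot.current_tcp_pos(),robot.current_contact_force())
robot.move_gripper(0.0)
print(robot.current_gripper_width()*93,robot.current_contact_force(),robot.current_t())
w=cam("wrist"); cv2.imwrite("pics/f.png",w["img"]); s=cam("scene"); crop(s,190,320,140,240,6,"f_s.png")
E
```

```text
rim proj top (np.float64(374.2931520784342), np.float64(205.72877953950874))
False
[542.39617162 140.72882322  28.32177672] [-0.08569713  0.58051782  0.97514207]
13.641010593291492 [0.14181422 0.52420582 1.5819103 ] 6.5333
```

```bash
sleep 1
```

```text
(no output)
```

View pics/f.png

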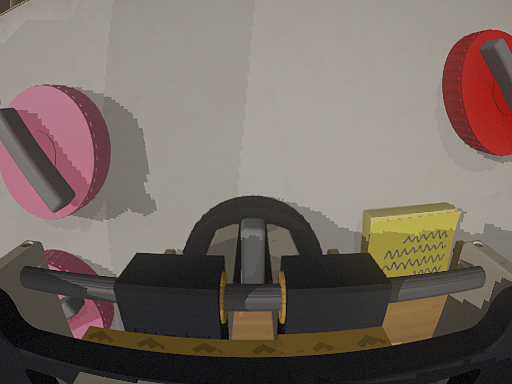

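View pics/f_s.png

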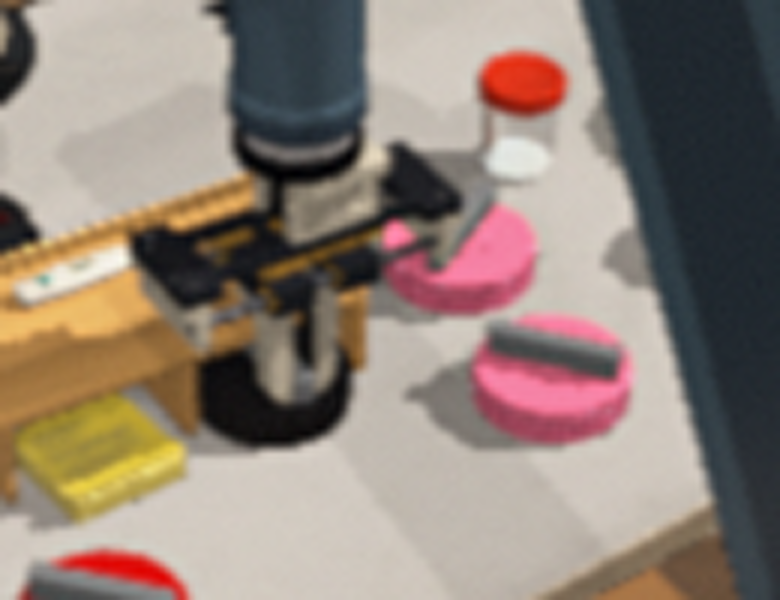

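The grip is on the bar (13.6 mm measured, bar is 14 mm). I'll draw the lid out, release it, and look again.

```bash
python3 - <<'E'
from h import *
import math
o=[math.pi,0,math.pi-0.105]
p=robot.current_tcp_pos(); 
print(robot.move_linear([p[0]-105*.995,p[1]+105*.099,p[2]],speed=70,f_stop=25))
print(robot.current_tcp_pos(),robot.current_contact_force(),robot.current_gripper_width()*93)
robot.move_gripper(0.5)
q=robot.current_tcp_pos()
robot.move_linear([q[0],q[1],95],speed=120)
# view from behind-in-front: camera on robot side; put lid ahead of fingers
robot.move_ptp([q[0]+75,q[1]-8,170],o)
w=cam("wrist"); np.save("w3.npy",w,allow_pickle=True); cv2.imwrite("pics/g.png",w["img"]); t=cam("top"); crop(t,170,300,130,235,6,"g_t.png"); np.save("t3.npy",t,allow_pickle=True)
print(robot.current_t())
E
```

```text
False
[437.37907845 151.23847343  28.14931235] [0.45041958 0.44967902 4.53065542] 13.807034600280645
10.325
```

```bash
sleep 1
```

```text
(no output)
```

View pics/g.png

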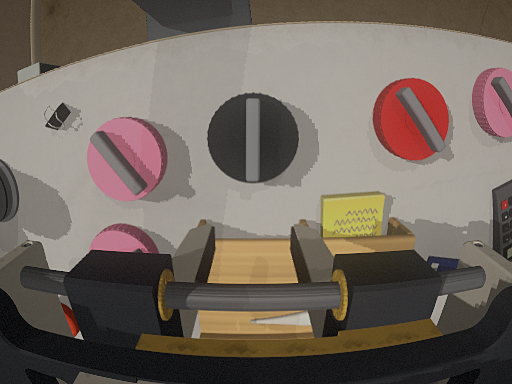

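View pics/g_t.png

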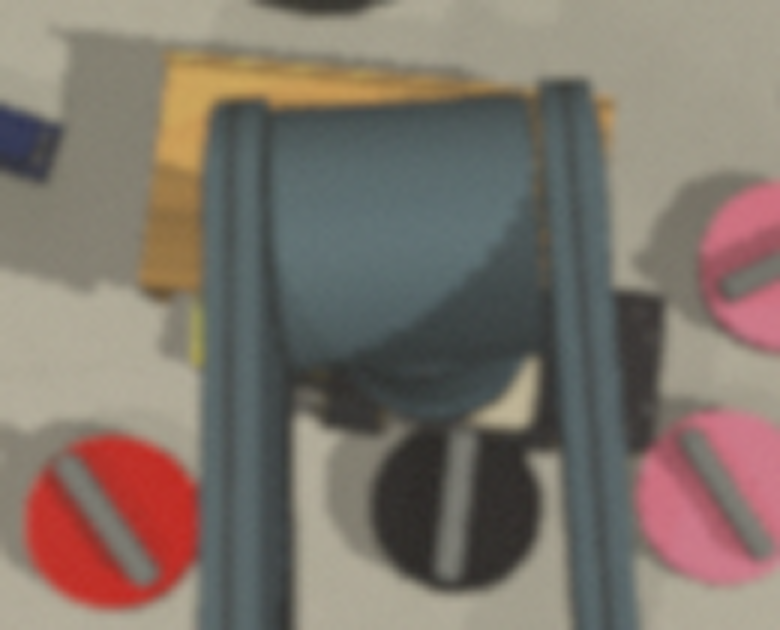

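The lid now lies flat in front of the riser, with the bar from (253,97) to (252,182) in the wrist view. I'll locate the bar by mask.

```bash
python3 - <<'E'
from h import *
d=np.load("w3.npy",allow_pickle=True).item(); crop(d,195,310,85,195,6,"g_w.png")
g=cv2.cvtColor(d["img"],cv2.COLOR_BGR2GRAY)
m=np.zeros_like(g); cv2.circle(m,(252,138),40,255,-1); m&=((g>85)*255).astype(np.uint8)
n,l,st,c=cv2.connectedComponentsWithStats(m); k=1+np.argmax(st[1:,4]); print(st[k],c[k])
ys,xs=np.nonzero(l==k)
W=np.array([plane(d,x,y,45)[:2] for x,y in zip(xs,ys)]); 
r=cv2.minAreaRect(W.astype(np.float32)); mu=W.mean(0); ev=np.linalg.svd(W-mu,full_matrices=0)[2][0]
print("wrist",r,mu,np.degrees(np.arctan2(ev[1],ev[0])))
t=np.load("t3.npy",allow_pickle=True).item()
a=plane(t,170+461/6,130+434/6,45);b=plane(t,170+449/6,130+577/6,45);print("top",a,b,(a+b)/2,np.degrees(np.arctan2(*(a-b)[:2][::-1])))
# skirt silhouette in wrist at z=25
m=((g<70)*255).astype(np.uint8)
n,l,st,c=cv2.connectedComponentsWithStats(m); k=l[138,235]; print(st[k])
E
```

```text
[ 246   98   14   81 1051] [252.15889629 137.46622265]
wrist ((464.5589294433594, 147.63333129882812), (12.635129928588867, 79.10294342041016), 83.75040435791016) [463.65219876 147.43595933] -6.51685010789656
top [501.96186247 142.8924027   45.        ] [424.03392931 149.00036128  45.        ] [462.99789589 145.94638199  45.        ] -4.481656575087091
[ 207   93   92   89 5180]
```

View pics/g_w.png

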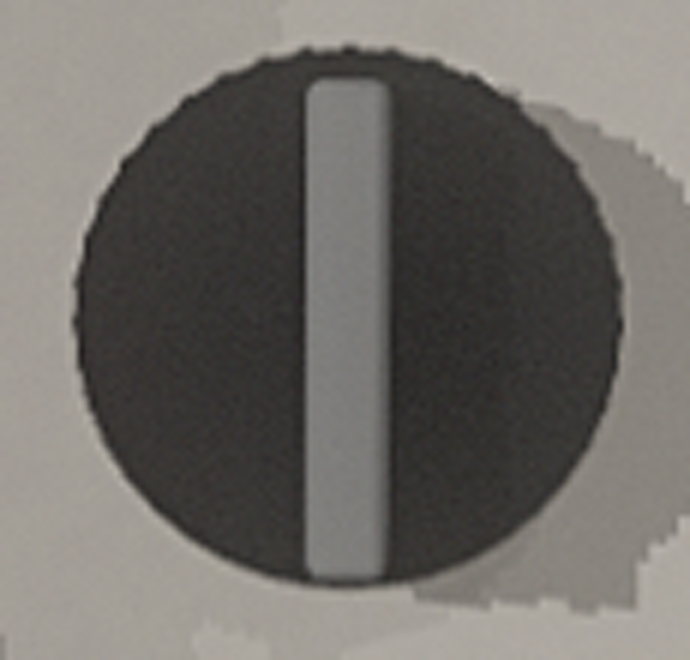

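```bash
python3 - <<'E'
from h import *
import math
o=[math.pi,0,math.pi-0.111]
p=[464.5,148.0]
robot.move_ptp(p+[80],o)
print(robot.move_linear(p+[28],speed=70,f_stop=6))
robot.move_gripper(0.0)
print(robot.current_tcp_pos(),robot.current_gripper_width()*93,robot.current_contact_force(),robot.current_t())
robot.move_linear(p+[150],speed=150)
c=[485.6,-258.2]; o=[math.pi,0,1.1]
robot.move_ptp(c+[175],o)
robot.move_linear(c+[135],speed=100)
print(robot.current_tcp_pos(),robot.current_qpos(),robot.current_contact_force(),robot.current_gripper_width()*93,robot.current_t())
w=cam("wrist"); cv2.imwrite("pics/i.png",w["img"]); t=cam("top"); s=cam("scene")
crop(t,310,440,150,250,6,"i_t.png");crop(s,280,400,60,240,4,"i_s.png")
E
```

```text
False
[464.57804821 148.03709672  28.13423366] 13.422968974942604 [0.54897974 0.43625127 1.82476239] 12.3333
[ 485.8888782  -257.80256062  135.14764306] [-6.90649357e-01  3.28650040e-01  1.65355252e+00  2.08671736e-05
  1.15940577e+00 -2.20894544e-01] [ 0.31393202 -0.21908564 -0.7482985 ] 13.577487842318233 15.3583
```

```bash
sleep 1
```

```text
(no output)
```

View pics/i.png

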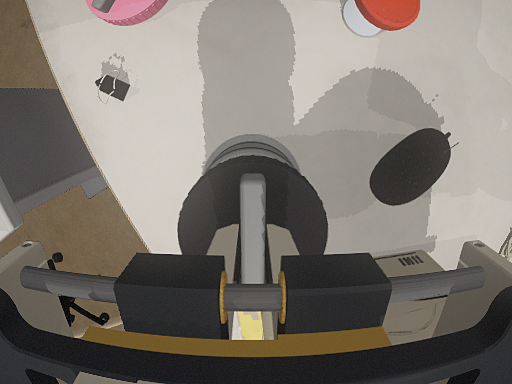

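View pics/i_t.png

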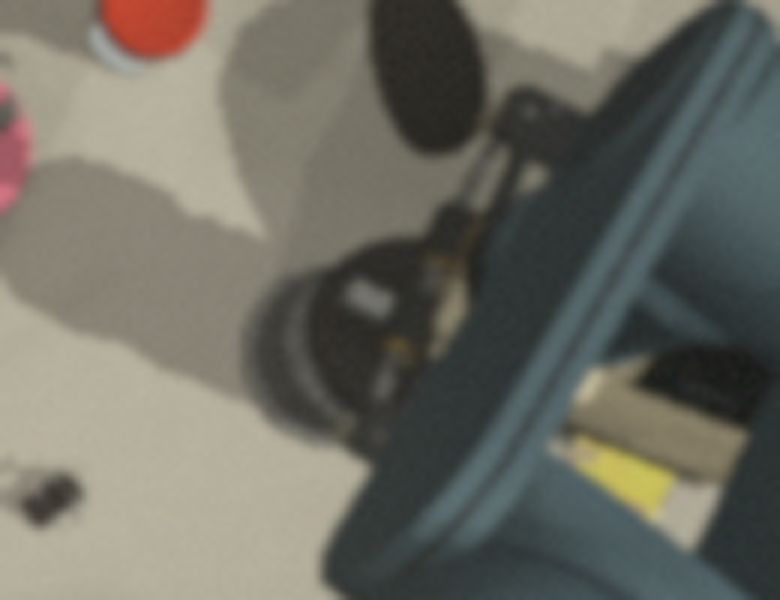

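The wrist view shows the lid (columns 178–328) centred over the canister foot (202–300), so I'll lower it until contact.

```bash
python3 - <<'E'
from h import *
c=[485.6,-258.2]
print(robot.move_linear(c+[108],speed=25,f_stop=6))
print(robot.current_tcp_pos(),robot.current_contact_force(),robot.current_ft_torque(),robot.current_gripper_width()*93,robot.current_t())
w=cam("wrist"); cv2.imwrite("pics/j.png",w["img"])
E
```

```text
True
[ 485.38040648 -257.53749048  118.00410063] [0.45291746 1.58275589 5.64482103] [0.12643719 0.13281363 0.0270685 ] 13.497246233173106 16.225
```

```bash
sleep 1
```

```text
(no output)
```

View pics/j.png

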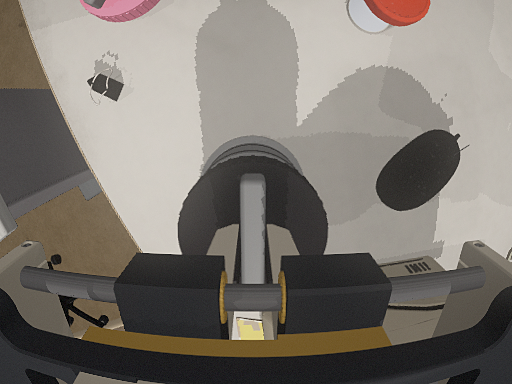

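Contact came at TCP z 118.0, so the lid's lower edge is at 90 mm, exactly where it should rest. Next I'll turn counter-clockwise in small steps with light presses down.

```bash
python3 - <<'E'
from h import *
import math
c=[485.5,-257.8]; yaw=1.1; z=robot.current_tcp_pos()[2]
for i in range(12):
    yaw+=math.radians(8)
    robot.move_ptp(c+[z],[math.pi,0,yaw])
    st=robot.move_linear(c+[z-9],speed=25,f_stop=5)
    p=robot.current_tcp_pos(); f=robot.current_contact_force(); m=robot.current_ft_torque()
    print(i,round(math.degrees(yaw),1),st,p.round(2),np.round(f,1),np.round(m,2),round(robot.current_gripper_width()*93,1),round(robot.current_t(),1))
    if p[2]<114: break
    if np.linalg.norm(f)>30: break
    z=p[2]
w=cam("wrist"); cv2.imwrite("pics/k.png",w["img"])
E
```

```text
0 71.0 True [ 485.46 -257.29  110.58] [-1.2  0.1  3.8] [ 0.03 -0.01  0.03] 13.5 16.9
```

```bash
sleep 1
```

```text
(no output)
```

View pics/k.png

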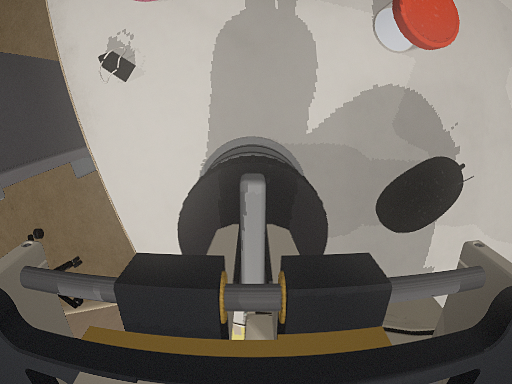

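It dropped 7.4 mm after 8°: the lower edge is at 82.5 mm, which is the thread start. Now I'll turn clockwise, following it down.

```bash
python3 - <<'E'
from h import *
import math
c=[485.5,-257.6]; y0=yaw=1.1+math.radians(8); z=robot.current_tcp_pos()[2]
for i in range(18):
    turned=math.degrees(y0-yaw)
    yaw-=math.radians(8 if turned<47 else 4)
    robot.move_ptp(c+[z],[math.pi,0,yaw])
    m1=robot.current_ft_torque()[2]
    st=robot.move_linear(c+[z-2.5],speed=15,f_stop=4)
    p=robot.current_tcp_pos(); f=robot.current_contact_force(); m=robot.current_ft_torque(); e=robot.current_eef_rot()
    print(i,round(math.degrees(y0-yaw),1),round(math.degrees(e[2]),1),st,p.round(2),np.round(f,1),round(m1,2),np.round(m,2),round(robot.current_gripper_width()*93,1),round(robot.current_t(),1))
    if abs(m1)>0.5 or np.linalg.norm(f)>30: break
    z=p[2]
    if math.degrees(y0-yaw)>84: break
E
```

```text
0 8.0 63.2 True [ 485.53 -257.48  110.46] [-1.7  1.   6.3] -0.19 [ 0.14  0.2  -0.11] 13.8 17.4
1 16.0 55.3 True [ 485.62 -257.46  109.88] [-0.2  0.6  6.7] -0.11 [ 0.16  0.2  -0.06] 13.7 17.9
2 24.0 47.3 True [ 485.75 -257.66  109.33] [-1.   0.9  4.7] -0.0 [ 0.14  0.2  -0.04] 13.9 18.3
3 32.0 39.3 True [ 485.59 -257.69  108.63] [-0.4  0.8  5.6] -0.05 [0.18 0.21 0.02] 13.7 18.8
4 40.0 31.3 True [ 485.54 -257.71  108.01] [-0.7  1.   5.8] 0.0 [0.19 0.27 0.06] 13.8 19.3
5 48.0 23.3 True [ 485.45 -257.57  107.41] [-0.8  0.6  5.3] -0.01 [0.14 0.24 0.01] 14.1 19.7
6 52.0 19.2 True [ 485.63 -257.68  107.04] [-0.2  0.6  7.1] -0.04 [0.16 0.2  0.06] 13.7 20.2
7 56.0 15.2 True [ 485.57 -257.63  106.7 ] [-1.7  0.9  5.4] -0.09 [ 0.12  0.25 -0.01] 13.9 20.6
8 60.0 11.2 True [ 485.55 -257.59  106.53] [-1.   0.5  5.6] -0.05 [ 0.15  0.19 -0.05] 13.7 21.1
9 64.0 7.2 True [ 485.61 -257.66  106.5 ] [-0.9  0.3  5.8] -0.1 [ 0.17  0.22 -0.08] 13.6 21.6
10 68.0 3.2 True [ 485.85 -257.45  106.5 ] [-0.9  0.9  4.8] 0.06 [0.16 0.14 0.04] 13.6 22.0
11 72.0 -0.7 True [ 485.69 -257.49  106.49] [-1.1  0.2  6.2] 0.62 [0.21 0.2  0.61] 14.1 22.5
```

The lid is home: z levelled at 106.5 (lower edge about 78.4 mm) and the hard stop gave 0.6 N·m at 72°. I'll release and check.

```bash
python3 - <<'E'
from h import *
import math
robot.move_gripper(0.45)
p=robot.current_tcp_pos(); robot.move_linear([p[0],p[1],200],speed=100)
y=0.0
robot.move_ptp([425,-258,235],[math.pi,0,y])
robot.sleep(0.3)
w=cam("wrist"); cv2.imwrite("pics/m.png",w["img"]); np.save("w5.npy",w,allow_pickle=True)
robot.move_ptp([330,-420,260],[math.pi,0,0.3])
t=cam("top"); cv2.imwrite("pics/m_t.png",t["img"]); s=cam("scene"); cv2.imwrite("pics/m_s.png",s["img"]);crop(s,160,330,140,240,4.5,"m_sc.png")
print(robot.current_contact_force(),robot.current_t())
E
```

```text
[-0.22812828  0.02408378  0.49512168] 25.85
```

```bash
sleep 1
```

```text
(no output)
```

View pics/m.png

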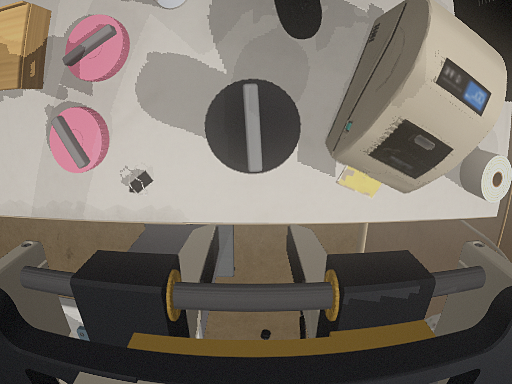

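View pics/m_t.png

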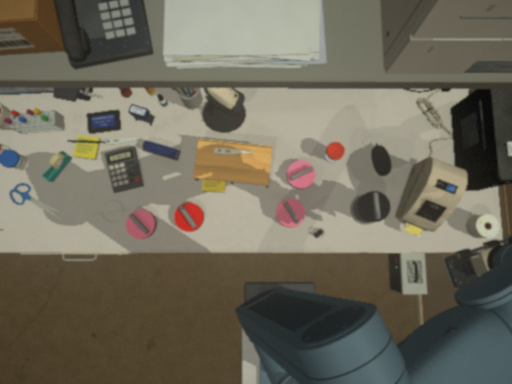

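The lid sits level and closed on the canister, near (252,126) in the wrist view and (370,207) in the top view. The other objects are where they were, and the arm is clear, so I'm handing in.

```bash
python3 - <<'E'
from h import *
d=np.load("w5.npy",allow_pickle=True).item()
a=plane(d,249.5,84,123.5);b=plane(d,255,171,123.5);print(a,b,(a+b)/2,np.degrees(np.arctan2(*(a-b)[:2][::-1])))
robot.hand_in(); print(robot.current_t())
E
```

```text
[ 525.95230343 -255.52925964  123.5       ] [ 444.23014549 -260.6674541   123.5       ] [ 485.09122446 -258.09835687  123.5       ] 3.59767597732499
the job is handed in; nothing more can be done
the job is handed in; nothing more can be done
```

The black lid is screwed fully home on the canister, and I handed the job in at about 26 s of the 72 s allowed.

- **Drawing out:** I pulled the lid out by the front end of its bar and let go of it flat on the desk. Its rear edge was then about 45 mm in front of the riser.
- **Setting on:** I took it again by the middle of the bar. It made contact with its lower edge at 90 mm, the expected resting height.
- **Thread start:** It dropped 7.4 mm after 8° of counter-clockwise turning.
- **Screwing home:** I turned it 72° clockwise. The lower edge came down to about 78.4 mm (home is 78.5 mm), stayed at that height from about 60° on, and the hard stop gave 0.6 N·m.

**Last checks:** After release the lid is centred on the canister axis to within 1 mm. The gripper is clear and the bystanders look unmoved in the pictures.

**One disagreement:** The last picture puts the bar about 4° counter-clockwise of the gripper's final yaw. Most likely the bar slipped or sprang back slightly at the hard stop. That leaves the lid at about 68°, still on the part of the turn where it sat at home height. I did not measure its height again after letting go.

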